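# Point out the parts of the angle set-up

### The job

Show a trainee how the angle is set: with the fingertips pointing down and held about 2 cm above each one, point first at the taller of the two small square steel gauge blocks, then at the middle of the raised edge of the sine plate where that block belongs, and last at the round face of the dial indicator. Stay at each for at least a second, and finish the program still pointing at the dial. Touch and move nothing at all, go high between the points, and never point at the thinner gauge block.

Things in the scene. Friction and masses are not known exactly. Their poses are not given: they have to be found in the camera images.
- tall_block: Taller gauge block: a loose plain ground-steel block, 26 x 26 mm and 25 mm high, nearly a cube; the first thing to point at. Origin at the centre of its underside, z up.
- tall_face (a point): Centre of the top face of the taller gauge block, 25 mm above the table.
- short_block: Thinner gauge block: a loose ground-steel block, 26 x 26 mm but only 11 mm high; not to be pointed at. The two blocks may lie in either place. Origin at the centre of its underside, z up.
- short_face (a point): Centre of the top face of the thinner gauge block, 11 mm above the table.
- plate: Sine plate: grey drilled steel base plate 116 x 150 mm (x, y), fixed to the table, with a drilled top plate of the same size hinged along its -y edge and standing partly raised; whole thing 39 mm high when closed. Origin at the centre of the base's underside, z up, +y towards the raised edge.
- plate_edge (a point): The point to point at on the sine plate: on the upper face of the top plate, midway along its raised edge (5 mm in from the edge). About 55 to 90 mm above the table, by how far the plate is raised.
- plate_top (a joint): Opening angle of the sine plate's top about its hinge, rad; 0 is closed flat, it starts between 0.12 and 0.35. Stiff (1.6 N m of friction): it stays where it is unless pushed.
- indicator: Dial indicator lying on its back, face up: round dial 57 mm across with a white face and a thin stem, 119 mm over all, 24 mm high. Origin on the table under the middle of its length, z up; the dial's centre is 20 mm towards +x, the stem points to -x. Any yaw.
- dial_face (a point): Centre of the dial indicator's round face, 24 mm above the table; the last thing to point at.
- tape: Bystander: roll of masking tape lying flat, 94 mm across, 24 mm high. Origin at the centre of its underside.
- oil: Bystander: oil bottle with a long spout, 43 mm across, 142 mm high, back left corner. Origin at the centre of its underside.
- bar: Bystander: bright boring bar upright in a black holder, 51 mm across, 187 mm high, back right corner. Origin at the centre of its underside.
- tin: Bystander: open round tin of screws, 68 mm across, 23 mm high, at the right. Origin at the centre of its underside. (Not listed, all at x below 0.40 m and under 65 mm high: a micrometer, a screwdriver, a small vice, a note pad.)

How it is judged:
On the way, in this order (a step that is already met when the one before it is completed fails the run):
1. the fingertips point down just above the top of the taller gauge block and stay there a second (horizontal distance between the grasp point and tall_face below 0.025 m and distance between the grasp point and tall_face below 0.075 m and angle between the grasp point's own z axis and vertical above 2.54 rad), for 1 s.
2. then they point down just above the middle of the sine plate's raised edge and stay there a second (horizontal distance between the grasp point and plate_edge below 0.025 m and distance between the grasp point and plate_edge below 0.075 m and angle between the grasp point's own z axis and vertical above 2.54 rad), for 1 s.
At the end, for the whole second after the job is handed in: The tool points down (within 34 degrees) at the dial: TCP within 25 mm sideways of the centre of the dial's face and less than 75 mm from it, staying there and touching nothing; every loose thing and the plate's raised edge within 5 mm of where they started (horizontal distance between the grasp point and dial_face below 0.025 m and distance between the grasp point and dial_face below 0.075 m and angle between the grasp point's own z axis and vertical above 2.54 rad and distance of each of tall_block, short_block, indicator, tape, oil, bar, tin, plate_edge from where it was at the start of the episode below 0.005 m).
It fails at once if the robot touches anything (contact force between any of the fingers, the arm and anything else above 0.3 N).
It fails at once if a thing on the table is moved or lifted by more than 5 mm (distance of any of tall_block, short_block, indicator, tape, oil, bar, tin, plate_edge from where it was at the start of the episode above 0.005 m).
It fails at once if the robot points at the thinner gauge block (TCP within 25 mm sideways and 65 mm of its top face) (horizontal distance between the grasp point and short_face below 0.025 m and distance between the grasp point and short_face below 0.065 m).
It also fails if it takes over 56 s, if anything falls off the work surface, if the arm or the gripper's body presses on something with over 40 N, if the wrist force passes 120 N, or if a joint passes its speed limit or range.

### The arm

A 7-joint arm with a two-finger parallel gripper is mounted at the origin on the work surface; the furniture and walls round the work are solid. World frame = base frame: x ahead of the robot, y to its left, z up, the work surface at z = 0. Lengths are in m, angles in rad, forces in N, time in s.
With the tool pointing down it reaches from about 0.4 to 0.85 m from the base axis. Payload 10.4 kg.
Tool frame: the origin (TCP) lies between the finger pads, 19 mm behind the fingertips; this is the grasp point; z points along the fingers, y is the line along which they close (so a half turn about z gives the same grasp; the last joint's range is limited). The gripper opens to 85 mm and grips with 20 to 120 N. Pads are 22 mm wide; open, the fingers measure 114 mm over their backs; the gripper's body (76 mm by 85 mm) begins 54 mm behind the grasp point. The pads swing forward as they close: fully open they stand 13 mm farther back than shut.
Start: joints at [1.115, 0.332, -0.065, 1.46, 0.022, 1.35, -0.088], TCP at [0.262, -0.567, 0.25] pointing down, gripper open.
Joint ranges: [-2.6, 2.6], [-0.5, 2.12], [-1.47, 1.34], [0.16, 2.42], [-1.27, 4.41], [0.06, 2.06], [-2.6, 2.6]. Speed limits (rad/s): [2.22, 2.22, 2.79, 2.79, 3.14, 3.14, 3.14].

### API

Orientations are given as a unit quaternion [x, y, z, w].
In Python, from workcell import get_obs, optics, job gives the robot as it stands. The module is installed in compiled form; this text tells all that it offers.
- The arm moves only by the tool send_rows, never from a script. Its argument "plan" is a list that holds one entry, the list of rows, each a list of 7 numbers: the turn, a rotation vector about the tool's x, y, z in units of 1.5 rad (1.0 is 1.5 rad), then the shift along the tool's x, y, z in units of 20 cm (1.0 is 20 cm), then the opening, from 0 (shut) to 1 (fully open). A call has 1 to 20 rows; each row shifts and turns the commanded pose from where the row before left it, along the tool's axes as they then stand; what a row does not reach is not made up. A row lasts 1/12 s, in which the tool goes at most 41.7 mm and 7.16 degrees, less where a joint would pass 70% of its speed; a pose out of reach is approached as far as the arm can. A call with a number of a shift or a turn outside -1 to 1 is refused whole. A call with a gripper value outside its range is refused whole. The fingers move at their own pace and stop on an object; "squeeze" is the grip in N (left out, the last holds). Time passes only in rows, so rows that do not move let the fingers close. It gives the time, the measured TCP pose, the force, the opening and the grip force at its end, in the units of the state.
- get_obs(): the state, without advancing time (a new reading comes with each control period).
- optics.camera(name): name is "scene" or "top"; returns the picture (400x640x3 uint8, red, green, blue); there is no depth.
- optics.get_calibration(name): a dict with "intrinsics" (3x3 intrinsics, pixels), "distortion" ([k1, k2, p1, p2, k3] as OpenCV has them; the pictures are not rectified), "world_from_camera" (4x4, takes a point from camera to world coordinates). Camera axes: x right, y up, looking along -z (the intrinsics and any distortion apply to the point x, -y, -z); pixel columns grow to the right and rows downward; lengths in m; the calibration is good to about 2 mm. A picture is of the moment at which its call begins. get_calibration takes no time and is no camera call.
- job.hand_in(): hands the job in; it is judged then, once.
The state is a dict: "clock": time; "joint_pos": joint angles; "joint_velocities": joint speeds; "tau": joint torques, N m; "position": TCP position; "ee_rot": TCP orientation; "ft_force": force on the tool from outside, world axes, zero at the start; "torque": the same for the moment, N m; "grip_width": opening from 0.0 (shut) to 1.0 (fully open); "grasp_force": force on a finger pad.
Only numpy, scipy, OpenCV 4.12 (cv2) and the standard library are available. Lean on these libraries where they do the work, as an engineer would, in place of code of your own. Each camera call takes 0.05 s, during which the arm holds its last target. There are 200 camera calls.

## Working session

There is one attempt and no reset: what is moved stays moved. The work goes in short steps, Python scripts to look and compute and a tool call to move; the robot and the scene stay as the last step left them, time stands still between calls to the robot, and variables do not carry over. Pictures are saved under pics/ and viewed, at most 10 in all, crops included, and the job is handed in when it is done.

Besides the shell and the picture viewer there is one more tool, called after "Request:" by a JSON object that holds its "fn" and its "kwargs", one argument or row to a line. send_rows: Moves the arm, as the interface text tells. Its arguments: {"type":"object","properties":{"plan":{"type":"array"},"squeeze":{"type":"number"}},"required":["plan"]}

```bash
mkdir -p pics; python3 - <<'E'
from workcell import get_obs, optics
import cv2,numpy as np
np.set_printoptions(precision=4,suppress=True)
for n in("scene","top"):
    cv2.imwrite(f"pics/{n}0.png",optics.camera(n)[:,:,::-1])
    c=optics.get_calibration(n)
    for k in c: print(n,k,np.array(c[k]))
print(get_obs())
E
```

```text
scene intrinsics [[493.2912   0.     315.1571]
 [  0.     493.2912 200.9769]
 [  0.       0.       1.    ]]
scene distortion [-0.0962  0.      0.      0.      0.    ]
scene world_from_camera [[-0.7684  0.4605 -0.4444 -0.0601]
 [-0.6398 -0.5384  0.5484  0.6823]
 [ 0.0133  0.7058  0.7083  1.0575]
 [ 0.      0.      0.      1.    ]]
top intrinsics [[376.3368   0.     322.7396]
 [  0.     376.3368 200.1816]
 [  0.       0.       1.    ]]
top distortion [-0.0369  0.      0.      0.      0.    ]
top world_from_camera [[ 0.0196  0.9809 -0.1935  0.3937]
 [-0.9998  0.019  -0.0047 -0.1195]
 [-0.0009  0.1936  0.9811  0.9509]
 [ 0.      0.      0.      1.    ]]
{'clock': 0.1, 'joint_pos': array([ 1.1154,  0.3328, -0.0647,  1.4609,  0.0216,  1.3499, -0.0885]), 'joint_velocities': array([ 0.0005, -0.0006, -0.0014, -0.0013,  0.0009, -0.0005, -0.0002]), 'tau': array([  0.0013, -62.6746,   0.0491, -39.2432,   0.0164,   0.0069,
        -0.    ]), 'position': array([ 0.262 , -0.5671,  0.2493]), 'ee_rot': array([ 0.9767,  0.2147, -0.0001, -0.0006]), 'ft_force': array([0.5692, 0.1627, 0.0872]), 'torque': array([-0.0871, -0.0256,  0.0183]), 'grasp_force': 0.0, 'grip_width': 0.9978281611785799}
```

View pics/scene0.png

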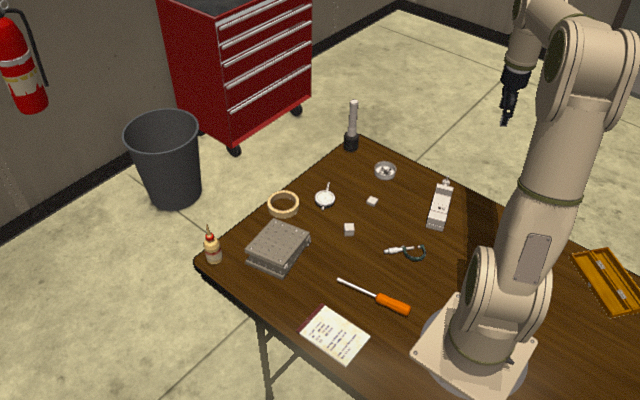

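View pics/top0.png

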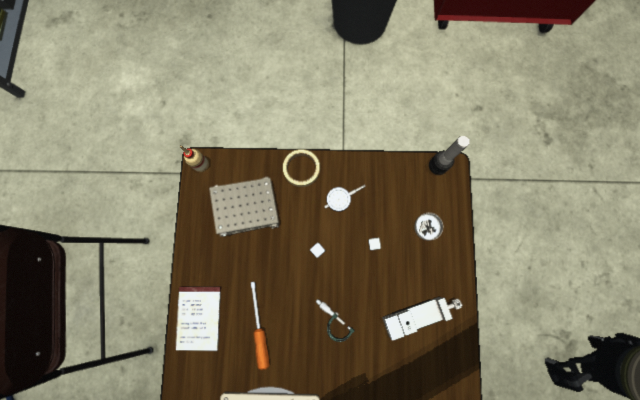

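The scene view shows gauge blocks near (349,229) and (372,201), the plate at (278,246) and the dial at (325,199). The top view has the blocks at (317,250) and (375,244), the plate at (244,206) and the dial at (339,199). Next I'll enlarge both regions.

```bash
python3 - <<'E'
import cv2,numpy as np
s=cv2.imread("pics/scene0.png")[180:280,240:400]; t=cv2.imread("pics/top0.png")[165:265,200:400]
cv2.imwrite("pics/s_crop.png",cv2.resize(s,None,fx=5,fy=5,interpolation=cv2.INTER_CUBIC))
cv2.imwrite("pics/t_crop.png",cv2.resize(t,None,fx=4,fy=4,interpolation=cv2.INTER_CUBIC))
E
```

```text
(no output)
```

View pics/s_crop.png

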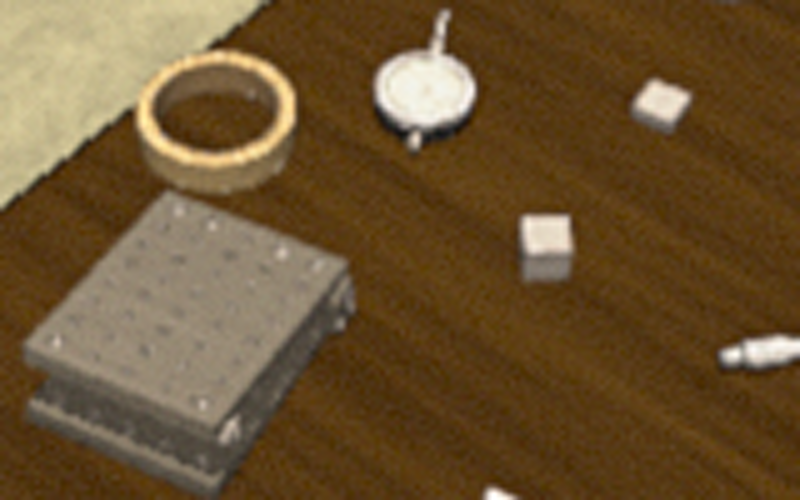

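View pics/t_crop.png

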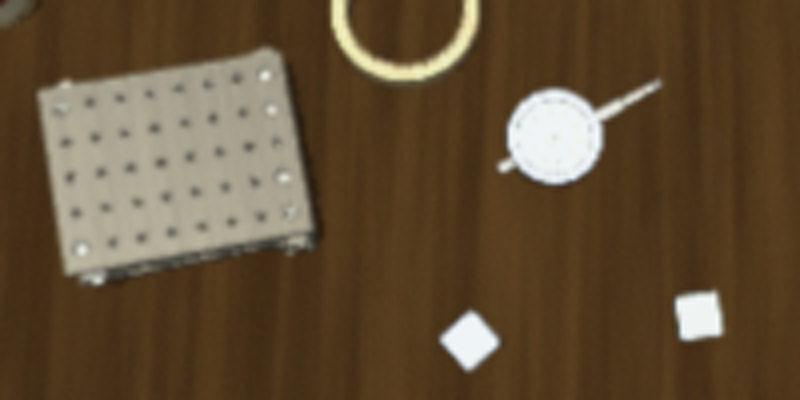

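The scene crop shows that the block at about (349,228) has a tall side face, so it is the taller one. The one at (372,200) is thin. In the top view the tall block is at (317,250). The plate's raised edge is its left side (+y): scene corners (245.2,249.5) and (283.5,266), top corners (209.5,187.5) and (217,233). The dial is at scene (325,198), top (339,199). Next I'll triangulate these.

```bash
cat > geo.py <<'E'
import numpy as np,cv2
from workcell import optics
def ray(n,uv):
    c=optics.get_calibration(n);T=np.array(c["world_from_camera"])
    x,y=cv2.undistortPoints(np.array([[uv]],float),np.array(c["intrinsics"]),np.array(c["distortion"]))[0,0]
    d=T[:3,:3]@[x,-y,-1];return T[:3,3],d/np.linalg.norm(d)
def tri(us,ut):
    o,d=ray("scene",us);p,e=ray("top",ut)
    s,t=np.linalg.lstsq(np.c_[d,-e],p-o,rcond=None)[0]
    a,b=o+s*d,p+t*e;return (a+b)/2,np.linalg.norm(a-b)
def plane(n,uv,z):
    o,d=ray(n,uv);return o+d*(z-o[2])/d[2]
def blob(img,uv,sat,val,r=22):
    u,v=uv;h=cv2.cvtColor(img[v-r:v+r,u-r:u+r],cv2.COLOR_BGR2HSV)
    m=((h[...,1]<sat)&(h[...,2]>val)).astype(np.uint8)
    n,l,s,c=cv2.connectedComponentsWithStats(m)
    i=1+np.argmax(s[1:,4]);return c[i]+[u-r,v-r],s[i],l==i
E
python3 - <<'E'
from geo import *
np.set_printoptions(precision=4,suppress=True)
S,T=cv2.imread("pics/scene0.png"),cv2.imread("pics/top0.png")
for n,us,ut,z,vs in(("tall",(349,227),(317,250),.025,150),("short",(372,200),(375,244),.011,150),("dial",(325,198),(339,199),.024,150)):
    cs,ss,_=blob(S,us,90,vs,12);ct,st,m=blob(T,ut,90,150,14)
    p,g=tri(cs,ct);print(n,cs,ss[2:],ct,st[2:],"tri",p,"gap",g,"planes",plane("scene",cs,z),plane("top",ct,z))
for n,us,ut in(("A +x corner",(245.2,249.5),(209.5,187.5)),("B",(283.5,266),(217,233)),("C hinge +x",(274,218.5),(267.5,177.5)),("D hinge -x",(309.5,232.5),(278.3,223))):
    print(n,*tri(us,ut))
E
```

```text
tall [348.8052 226.4805] [11  8 77] [316.9516 249.5565] [ 15  14 124] tri [ 0.4529 -0.1034  0.0213] gap 0.0006207050279743106 planes [ 0.4508 -0.1008  0.025 ] [ 0.4529 -0.1034  0.025 ]
short [371.8852 199.8033] [11  9 61] [374.2308 243.4872] [ 12  12 117] tri [ 0.4718 -0.246   0.0073] gap 0.00030812355205834586 planes [ 0.4697 -0.2428  0.011 ] [ 0.4716 -0.2455  0.011 ]
dial [324.6089 196.7621] [ 20  19 248] [338.2624 198.5892] [ 28  24 465] tri [ 0.5822 -0.1544  0.0182] gap 0.0007416376286271911 planes [ 0.5782 -0.1498  0.024 ] [ 0.5813 -0.154   0.024 ]
A +x corner [0.5955 0.1625 0.054 ] 0.003048137414471769
B [0.4842 0.1363 0.0518] 0.0034185512263940694
C hinge +x [0.626  0.0228 0.0383] 0.006123013976327743
D hinge -x [ 0.5158 -0.0068  0.0327] 0.0007526789797888565
```

Checks on the measurements:
- The block tops triangulate 4 mm low but agree with the given heights.
- The raised edge measures 114 mm, against 116 mm given.
- The edge stands about 56 mm up once the 4 mm bias is allowed for.

Targets are tall block (0.452,-0.102), edge (0.541,0.145) and dial (0.580,-0.152). I'll stay high and shut the fingers on the way.

Request:
{"fn": "send_rows", "kwargs": {
  "plan": [
    [[0,0,0,0.102,-0.095,0,0],[0,0,0,0.102,-0.095,0,0],[0,0,0,0.102,-0.095,0,0],[0,0,0,0.102,-0.095,0,0],[0,0,0,0.102,-0.095,0,0],[0,0,0,0.102,-0.095,0,0],[0,0,0,0.102,-0.095,0,0],[0,0,0,0.102,-0.095,0,0],[0,0,0,0.102,-0.095,0,0],[0,0,0,0.102,-0.095,0,0],[0,0,0,0.102,-0.095,0,0],[0,0,0,0.102,-0.095,0,0],[0,0,0,0.102,-0.095,0,0],[0,0,0,0.102,-0.095,0,0],[0,0,0,0.102,-0.095,0,0],[0,0,0,0.102,-0.095,0,0],[0,0,0,0.102,-0.095,0,0],[0,0,0,0.102,-0.095,0,0],[0,0,0,0,0,0,0],[0,0,0,0,0,0,0]]
  ]
}}

```text
clock: 1.77
position: [0.4523, -0.1015, 0.2498]
ee_rot: [0.976, 0.216, -0.0, -0.0]
ft_force: [-0.2, -0.6, -0.2]
grip_width: 0.002
grasp_force: 0.0
```

Request:
{"fn": "send_rows", "kwargs": {
  "plan": [
    [[0,0,0,0,0,0.1,0],[0,0,0,0,0,0.1,0],[0,0,0,0,0,0.1,0],[0,0,0,0,0,0.1,0],[0,0,0,0,0,0.1,0],[0,0,0,0,0,0.1,0],[0,0,0,0,0,0.1,0],[0,0,0,0,0,0.1,0],[0,0,0,0,0,0.05,0],[0,0,0,0,0,0.04,0],[0,0,0,0,0,0,0],[0,0,0,0,0,0,0]]
  ]
}}

```text
clock: 2.77
position: [0.4522, -0.1032, 0.0724]
ee_rot: [0.977, 0.214, 0.0, 0.0]
ft_force: [0.0, 0.7, -0.1]
grip_width: -0.004
grasp_force: 0.0
```

```bash
python3 - <<'E'
from workcell import optics
import cv2,numpy as np
s=optics.camera("scene")[:,:,::-1][170:270,280:400]; t=optics.camera("top")[:,:,::-1][180:280,260:380]
cv2.imwrite("pics/at_tall.png",cv2.resize(np.hstack([s,t]),None,fx=3.3,fy=3.3,interpolation=cv2.INTER_CUBIC))
E
```

```text
(no output)
```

View pics/at_tall.png

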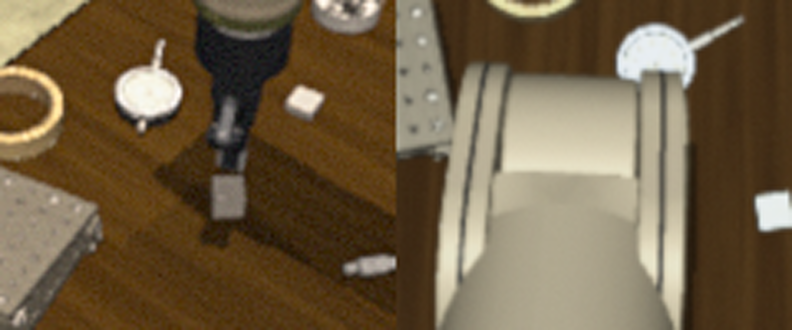

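The shut fingertips, at about (231,165) in the crop, sit just above the tall block's top at (228,185), with a visible gap and no contact. I'll hold here.

Request:
{"fn": "send_rows", "kwargs": {
  "plan": [
    [[0,0,0,0,0,0,0],[0,0,0,0,0,0,0],[0,0,0,0,0,0,0],[0,0,0,0,0,0,0],[0,0,0,0,0,0,0],[0,0,0,0,0,0,0],[0,0,0,0,0,0,0],[0,0,0,0,0,0,0],[0,0,0,0,0,0,0],[0,0,0,0,0,0,0],[0,0,0,0,0,0,0],[0,0,0,0,0,0,0],[0,0,0,0,0,0,0],[0,0,0,0,0,0,0],[0,0,0,0,0,0,0],[0,0,0,0,0,0,0]]
  ]
}}

```text
clock: 4.2
position: [0.452, -0.1029, 0.072]
ee_rot: [0.977, 0.215, -0.0, 0.0]
ft_force: [0.3, -0.1, -0.1]
grip_width: -0.002
grasp_force: 0.0
```

Request:
{"fn": "send_rows", "kwargs": {
  "plan": [
    [[0,0,0,0,0,-0.1,0],[0,0,0,0,0,-0.1,0],[0,0,0,0,0,-0.1,0],[0,0,0,0,0,-0.1,0],[0,0,0,0,0,-0.1,0],[0,0,0,0,0,-0.1,0],[0,0,0,0,0,-0.1,0],[0,0,0,0,0,-0.1,0],[0,0,0,0,0,-0.09,0],[0,0,0,0,0,0,0]]
  ]
}}

```text
clock: 5.03
position: [0.4535, -0.1031, 0.2535]
ee_rot: [0.977, 0.215, 0.002, 0.001]
ft_force: [1.1, 0.1, 1.2]
grip_width: -0.003
grasp_force: 0.0
```

Request:
{"fn": "send_rows", "kwargs": {
  "plan": [
    [[0,0,0,0.077,-0.078,0,0],[0,0,0,0.077,-0.078,0,0],[0,0,0,0.077,-0.078,0,0],[0,0,0,0.077,-0.078,0,0],[0,0,0,0.077,-0.078,0,0],[0,0,0,0.077,-0.078,0,0],[0,0,0,0.077,-0.078,0,0],[0,0,0,0.077,-0.078,0,0],[0,0,0,0.077,-0.078,0,0],[0,0,0,0.077,-0.078,0,0],[0,0,0,0.077,-0.078,0,0],[0,0,0,0.077,-0.078,0,0],[0,0,0,0,0,0,0],[0,0,0,0,0,0,0],[0,0,0,0,0,0,0]]
  ]
}}

```text
clock: 6.28
position: [0.5411, 0.1439, 0.2494]
ee_rot: [0.977, 0.215, -0.0, 0.0]
ft_force: [0.3, 0.2, -0.6]
grip_width: -0.005
grasp_force: 0.0
```

Request:
{"fn": "send_rows", "kwargs": {
  "plan": [
    [[0,0,0,0,0,0.1,0],[0,0,0,0,0,0.1,0],[0,0,0,0,0,0.1,0],[0,0,0,0,0,0.1,0],[0,0,0,0,0,0.1,0],[0,0,0,0,0,0.1,0],[0,0,0,0,0,0.08,0],[0,0,0,0,0,0.04,0],[0,0,0,0,0,0,0],[0,0,0,0,0,0,0]]
  ]
}}

```text
clock: 7.12
position: [0.5415, 0.1439, 0.1064]
ee_rot: [0.977, 0.214, 0.0, 0.0]
ft_force: [0.0, 0.2, 0.7]
grip_width: -0.001
grasp_force: 0.0
```

```bash
python3 - <<'E'
from workcell import optics
import cv2,numpy as np
s=optics.camera("scene")[:,:,::-1][190:290,210:350]
cv2.imwrite("pics/at_edge.png",cv2.resize(s,None,fx=5,fy=5,interpolation=cv2.INTER_CUBIC))
E
```

```text
(no output)
```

View pics/at_edge.png

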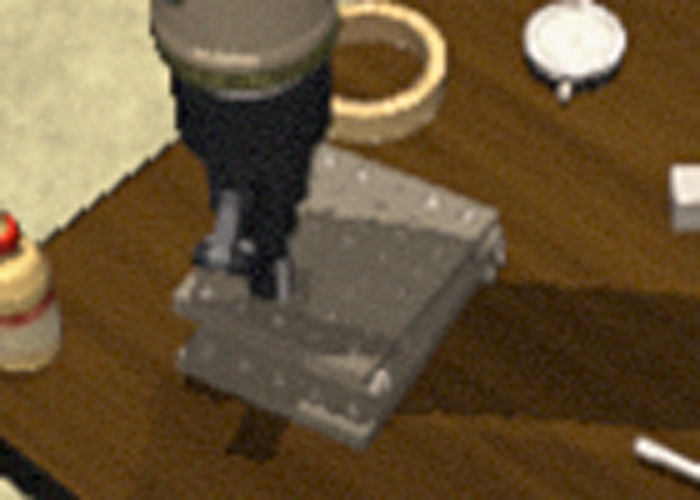

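The fingertip, at about (270,298) in the crop, floats above the edge midpoint at about (275,336). That offset fits a clearance of roughly 2.5 cm, with nothing touched. I'll hold, rise and go on.

Request:
{"fn": "send_rows", "kwargs": {
  "plan": [
    [[0,0,0,0,0,0,0],[0,0,0,0,0,0,0],[0,0,0,0,0,0,0],[0,0,0,0,0,0,0],[0,0,0,0,0,0,0],[0,0,0,0,0,0,0],[0,0,0,0,0,0,0],[0,0,0,0,0,0,0],[0,0,0,0,0,0,0],[0,0,0,0,0,0,0],[0,0,0,0,0,0,0],[0,0,0,0,0,0,0],[0,0,0,0,0,0,0],[0,0,0,0,0,0,0],[0,0,0,0,0,0,0],[0,0,0,0,0,0,0]]
  ]
}}

```text
clock: 8.5
position: [0.5413, 0.1445, 0.106]
ee_rot: [0.977, 0.215, 0.0, 0.0]
ft_force: [-0.2, 1.2, -0.3]
grip_width: 0.002
grasp_force: 0.0
```

Request:
{"fn": "send_rows", "kwargs": {
  "plan": [
    [[0,0,0,0,0,-0.1,0],[0,0,0,0,0,-0.1,0],[0,0,0,0,0,-0.1,0],[0,0,0,0,0,-0.1,0],[0,0,0,0,0,-0.1,0],[0,0,0,0,0,-0.1,0],[0,0,0,0,0,-0.12,0],[0,0,0,0,0,0,0],[0,0,0,0,0,0,0]]
  ]
}}

```text
clock: 9.25
position: [0.5418, 0.1448, 0.2512]
ee_rot: [0.977, 0.215, 0.001, 0.0]
ft_force: [0.7, -0.2, -0.4]
grip_width: -0.003
grasp_force: 0.0
```

Request:
{"fn": "send_rows", "kwargs": {
  "plan": [
    [[0,0,0,-0.03,0.095,0,0],[0,0,0,-0.03,0.095,0,0],[0,0,0,-0.03,0.095,0,0],[0,0,0,-0.03,0.095,0,0],[0,0,0,-0.03,0.095,0,0],[0,0,0,-0.03,0.095,0,0],[0,0,0,-0.03,0.095,0,0],[0,0,0,-0.03,0.095,0,0],[0,0,0,-0.03,0.095,0,0],[0,0,0,-0.03,0.095,0,0],[0,0,0,-0.03,0.095,0,0],[0,0,0,-0.03,0.095,0,0],[0,0,0,-0.03,0.095,0,0],[0,0,0,-0.03,0.095,0,0],[0,0,0,-0.03,0.095,0,0],[0,0,0,0,0,0,0],[0,0,0,0,0,0,0],[0,0,0,0,0,0,0]]
  ]
}}

```text
clock: 10.75
position: [0.5789, -0.151, 0.2492]
ee_rot: [0.977, 0.215, -0.0, -0.001]
ft_force: [-0.0, -0.2, 0.4]
grip_width: -0.001
grasp_force: 0.0
```

Request:
{"fn": "send_rows", "kwargs": {
  "plan": [
    [[0,0,0,0,0,0.1,0],[0,0,0,0,0,0.1,0],[0,0,0,0,0,0.1,0],[0,0,0,0,0,0.1,0],[0,0,0,0,0,0.1,0],[0,0,0,0,0,0.1,0],[0,0,0,0,0,0.1,0],[0,0,0,0,0,0.1,0],[0,0,0,0,0,0.05,0],[0,0,0,0,0,0.03,0],[0,0,0,0,0,0,0],[0,0,0,0,0,0,0],[0,0,0,0,0,0,0],[0,0,0,0,0,0,0],[0,0,0,0,0,0,0],[0,0,0,0,0,0,0],[0,0,0,0,0,0,0],[0,0,0,0,0,0,0],[0,0,0,0,0,0,0],[0,0,0,0,0,0,0]]
  ]
}}

```text
clock: 12.42
position: [0.5791, -0.1519, 0.074]
ee_rot: [0.977, 0.215, 0.0, 0.0]
ft_force: [-0.1, 0.4, -0.8]
grip_width: 0.0
grasp_force: 0.0
```

```bash
python3 - <<'E'
from workcell import optics
import cv2,numpy as np
s=optics.camera("scene")[:,:,::-1][130:270,240:400]
cv2.imwrite("pics/at_dial.png",cv2.resize(s,None,fx=4,fy=4,interpolation=cv2.INTER_CUBIC))
E
```

```text
(no output)
```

View pics/at_dial.png

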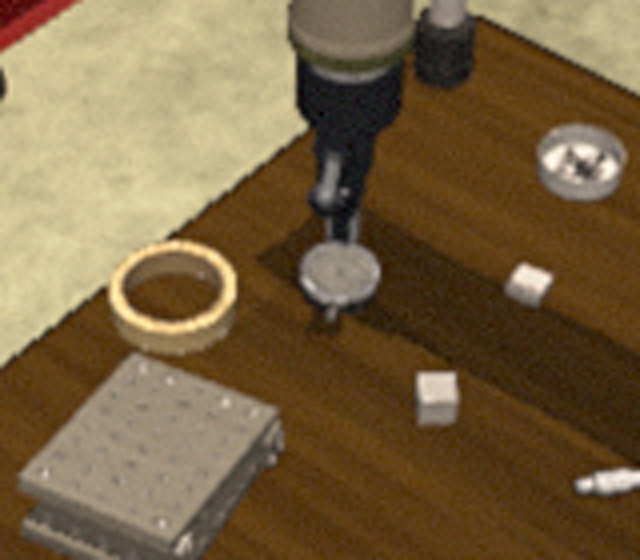

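The fingertip, at about (342,238) in the crop, hovers just above the dial's centre at (340,270). Everything else is where it was, so I'm handing in.

```bash
python3 -c "
from workcell import job
print(job.hand_in())"
```

```text
the job is handed in; nothing more can be done
None
```

I pointed at the taller gauge block, then the middle of the sine plate's raised edge, then the dial, holding over a second at each. Nothing appeared touched or moved, and I handed the job in still pointing at the dial; no verdict came back.

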